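# Proof-pull a soldered terminal on the bench pull tester

### The job

Proof-pull the soldered terminal in the pull tester: first slide the red peak marker, left out by the last test, all the way back to zero against the black pointer. Then draw the carriage out by its red pull bar until the pointer stands at the green set flag, never beyond the flag's width, and hold it there for a good second. Finally ease the carriage all the way home without letting it snap back, so that the red marker is left showing the peak at the flag, and leave the flag and everything else on the bench where they are.

Things in the scene. Friction and masses are not known exactly. Their poses are not given: they have to be found in the camera images.
- tester: pull tester bolted to the bench: grey base 430 x 110 x 12 mm, on its +x end a yellow gauge housing (x from +20 to +192 mm, 64 wide, flat top 56 mm above the bench), on its -x end a sliding carriage. Origin on the bench under the base; x runs along the base: the carriage is pulled along -x, home is +x. White scale on the housing: tick every 5 mm, zero at x = +145 mm, readings grow towards -x
- carriage (a joint): travel of the sprung carriage, in m: 0 = home (hard stop), up to 0.085 as it is pulled along the tester's -x. The spring pulls it home with 2 N at home plus 0.25 N per mm; friction 0.4 N, mass about 0.6 kg. It carries the clamped circuit board with the terminal, the draw rod and the gauge's black pointer, all rigidly
- pull_bar (a point): centre of the carriage's red pull bar, 66 mm above the bench: round, 12 mm thick, 104 mm long, along the tester's y on two posts at y = -42 and +42 mm. On its +x side is a free gap to hook into: 46 mm along x up to the clamped board, 74 mm wide between the posts, its floor (carriage plate) 33 mm above the bench; the board's parts reach 60 mm above the bench
- pointer_edge (a point): front (-x) edge of the black pointer on the gauge's top, 62 mm above the bench; a thin black needle lies along y at this edge. The pointer block is 10 mm long in x, 18 mm wide, its top 67 mm above the bench. It moves with the carriage and stands at zero when that is home
- peak (a joint): scale position of the red peak marker, in m: 0 = zero, up to 0.083 towards the tester's -x. It slides with 0.8 N friction and stays where it is left; the drawn pointer pushes it ahead, and it stays at the peak when the pointer goes back. At 0 with the carriage home it touches the pointer's front edge
- peak_tab (a point): middle of the red marker's thumb tab, on the scale's centre line (y = 0 of the tester, as the pointer and the bar's centre), 68 mm above the bench: an upright tab 12 mm along x, 16 mm along y, standing from the housing top (56 mm) up to 80 mm above the bench. Push it on its -x face towards +x to reset it
- peak_edge (a point): back (+x) edge of the red marker, the one that the pointer pushes and that shows the peak reading; 6 mm behind the tab's middle
- setflag (a joint): scale position of the green set flag, in m, same scale as joint carriage and joint peak (different each time, locked stiffly): the load to pull to
- flag_mark (a point): middle of the green set flag's lip at the -y edge of the scale, 59 mm above the bench; 10 mm wide along x, lip's top 60 mm above the bench, sticking out 16 mm beyond the housing's -y side. The pointer stands at the flag when its front edge is within the flag's width, as seen along y
- multimeter: bystander: yellow multimeter lying flat, 150 x 76 x 50 mm, origin under its centre
- solder_reel: bystander: solder reel with blue flanges, standing on end, 54 mm across, 38 mm high, origin under its centre
- spare_board: bystander: small tan circuit board 56 x 74 mm with a finned heat sink, 32 mm high, origin under its centre
- screwdriver: bystander: screwdriver with a red handle lying flat, 160 mm long, 26 mm high, origin under its middle
- capacitor: bystander: black electrolytic capacitor standing upright, 25 mm across, 35 mm high, easily knocked over, origin under its centre
- heatsink: bystander: finned aluminium heat sink, 60 x 40 x 30 mm, origin under its centre
- transformer: bystander: small mains transformer, 50 x 50 x 45 mm, origin under its centre
- flux_jar: bystander: flux jar, 48 mm across, 50 mm high, origin under its centre

How it is judged:
On the way, in this order (a step that is already met when the one before it is completed fails the run):
1. the red peak marker is back at zero, against the pointer (within 4 mm), with the carriage home (value of joint peak below 0.004 m and value of joint carriage below 0.003 m), for 0.2 s.
2. the pointer stands at the green flag (front edge within its 10 mm width) for 0.8 s (x of pointer_edge in the frame of flag_mark between -0.005 and 0.005 m), for 0.8 s.
At the end, for the whole second after the job is handed in: the carriage is home (within 3 mm) and at rest, and the red peak marker's back edge is left within the width of the green flag (5 mm either side of its middle), the flag where it was (value of joint carriage below 0.003 m and velocity of joint carriage between -0.01 and 0.01 m/s and x of peak_edge in the frame of flag_mark between -0.005 and 0.005 m); the robot touches nothing.
It fails at once if the terminal is overloaded: the pointer's front edge goes more than 5 mm past the middle of the green flag (x of pointer_edge in the frame of flag_mark below -0.005 m).
It fails at once if the carriage snaps back (faster than 0.35 m/s) (velocity of joint carriage below -0.35 m/s).
It fails at once if the set flag is shifted by more than 3 mm (distance of flag_mark from where it was at the start of the episode above 0.003 m).
It fails at once if a bystander is moved by more than 20 mm (distance of any of multimeter, solder_reel, spare_board, screwdriver, capacitor, heatsink, transformer, flux_jar from where it was at the start of the episode above 0.02 m).
It fails at once if the capacitor is knocked over (angle between capacitor's own z axis and vertical above 0.5 rad).
It also fails if it takes over 61 s, if anything falls off the work surface, if the arm or the gripper's body presses on something with over 40 N, if the wrist force passes 120 N, or if a joint passes its speed limit or range.

### The arm

A 6-joint arm with a two-finger parallel gripper is mounted at the origin on the work surface. World frame = base frame: x ahead of the robot, y to its left, z up, the work surface at z = 0. Lengths are in m, angles in rad, forces in N, time in s.
With the tool pointing down it reaches from about 0.3 to 0.875 m from the base axis. Payload 6.4 kg.
Tool frame: the origin (TCP) lies at the very end of the fingers, on their centre line; the grasp point (between the pads) lies 19 mm behind it; z points along the fingers, y is the direction in which the jaws open and shut (so a half turn about z gives the same grasp; the last joint's range is limited). The gripper opens to 85 mm and grips with 20 to 120 N. Pads are 22 mm wide; open, the fingers measure 114 mm over their backs; the gripper's body (76 mm by 85 mm) begins 54 mm behind the grasp point. The pads swing forward as they close: fully open they stand 13 mm farther back than shut.
Start: joints at [-1.447, 0.181, 1.607, -0, 1.354, -0.206], TCP at [0.186, -0.544, 0.231] pointing down, gripper open.
Joint ranges: [-2.99, 2.99], [-0.89, 2.07], [0.3, 2.58], [-1.14, 4.28], [0, 2.63], [-3.12, 3.12]. Speed limits (rad/s): [2.57, 2.57, 3.01, 3.14, 3.14, 3.14].

### API

Orientations are given as a unit quaternion [w, x, y, z].
In Python, from bench import * gives the robot as it stands.
- The arm moves only by the tool arm_command, never from a script. Its argument "motion" is text: rows parted by semicolons, each of 7 numbers parted by spaces: the shift along the tool's x, y, z in units of 0.2 m (1.0 is 0.2 m), then the turn, a rotation vector about the tool's x, y, z in units of 60 degrees (1.0 is 60 degrees), then the opening, from 0 (shut) to 1 (fully open). In form: tx ty tz ax ay az grip; .... A call has 1 to 10 rows; each row shifts and turns the pose as measured when the row begins, along the tool's axes as they then stand; what a row does not reach is not made up. A row lasts 1/12 s, in which the tool goes at most 41.7 mm and 7.16 degrees, less where a joint would pass 70% of its speed; a pose out of reach is approached as far as the arm can. A call with a number of a shift or a turn outside -1 to 1 is refused whole. A call with a gripper value outside its range is refused whole. The fingers move at their own pace and stop on an object; the grip force is fixed at half the most. Time passes only in rows, so rows that do not move let the fingers close. It gives the time, the measured TCP pose, the force and the opening at its end, in the units of the state.
- get_obs(): the state, without advancing time (a new reading comes with each control period).
- camera(name): name is "side" or "top"; returns a dict with "img" (480x640x3 uint8, red, green, blue), "intrinsics" (3x3 intrinsics, pixels), "pose" (4x4, takes a point from camera to world coordinates). Camera axes: x right, y down, z forward; pixel columns grow to the right and rows downward; lengths in m; the calibration is good to about 2 mm. A picture is of the moment at which its call begins. There is no depth.
- hand_in(): hands the job in, once; it reports no verdict.
Trained networks look in the newest picture that a camera, given by its name, has taken for a name from the list of things; names that differ only in an ending like _2 or _b are one class to them, and where a whole thing is asked for, a point or a joint stands for the part that bears it (a point fixed in the world has none). Each returns a list of dicts, best first, with "conf" (0 to 1); they miss things now and then, are a little off and sometimes report something else, mostly with a low value. They report only what shows in the picture. A call takes as long as a camera call.
- search_frame(camera, target): "box" ([left, top, right, bottom] in pixels, round what is visible of it).
The state is a dict: "time_s": time; "q": joint angles; "dq": joint speeds; "joint_efforts": joint torques, N m; "eef_pos": TCP position; "eef_rot": TCP orientation; "wrist_force": force on the tool from outside, world axes, zero at the start; "torque": the same for the moment, N m; "opening": opening from 0.0 (shut) to 1.0 (fully open).
Only numpy, scipy, OpenCV 4.12 (cv2) and the standard library are available. Lean on these libraries where they do the work, as an engineer would, in place of code of your own. Each camera call takes 0.05 s, during which the arm holds its last target.

## Working session

There is one attempt and no reset: what is moved stays moved. The work goes in short steps, Python scripts to look and compute and a tool call to move; the robot and the scene stay as the last step left them, time stands still between calls to the robot, and variables do not carry over. Pictures are saved under pics/ and viewed, and the job is handed in when it is done.

Besides the shell and the picture viewer there is one more tool, called as name(argument=value, ...), one argument or row to a line, values as JSON. arm_command: Moves the arm, as the interface text tells. Shifts and turns lie within -1 to 1; 1 stands for 0.2 m of shift or 60 degrees of turn. Its arguments: {"type":"object","properties":{"motion":{"type":"string"}},"required":["motion"]}

```bash
mkdir -p pics; ls; cat > h.py <<'E'
from bench import *
import numpy as np, cv2
def shot(n,f):
    c=camera(n); cv2.imwrite(f'pics/{f}.png',c['img'][:,:,::-1]); return c
def proj(c,P):
    T=np.linalg.inv(np.array(c['pose'])); p=T[:3,:3]@np.array(P,float)+T[:3,3]; q=np.array(c['intrinsics'])@p; return q[:2]/q[2]
def ray(c,uv):
    T=np.array(c['pose']); d=T[:3,:3]@np.linalg.inv(np.array(c['intrinsics']))@np.array([uv[0],uv[1],1.]); return T[:3,3],d
def atz(c,uv,z):
    o,d=ray(c,uv); return o+d*(z-o[2])/d[2]
E
python3 - <<'E'
from h import *
o=get_obs(); print({k:np.round(v,3) for k,v in o.items()})
for n in('top','side'):
    c=shot(n,n+'0'); print(n,np.round(c['pose'],3).tolist(),np.round(c['intrinsics'],1).tolist())
    for t in ['tester','pull_bar','pointer_edge','peak_tab','flag_mark','carriage','capacitor','multimeter','screwdriver']:
        r=search_frame(n,t); print(t,[(np.round(x['box']).tolist(),round(x['conf'],2)) for x in r[:2]])
E
```

```text
pics
{'time_s': np.float64(0.0), 'q': array([-1.447,  0.182,  1.608,  0.   ,  1.354, -0.206]), 'dq': array([ 0.001,  0.001, -0.002,  0.   ,  0.001, -0.   ]), 'joint_efforts': array([-1.0000e-03, -4.4487e+01, -3.5134e+01, -0.0000e+00,  9.0000e-03,
       -0.0000e+00]), 'eef_pos': array([ 0.186, -0.543,  0.23 ]), 'eef_rot': array([-0.001,  0.986,  0.164,  0.   ]), 'wrist_force': array([-0.336, -0.758,  0.916]), 'torque': array([-0.05 ,  0.004,  0.086]), 'opening': np.float64(1.0)}
top [[0.003, -0.993, 0.118, 0.38], [-1.0, -0.002, 0.01, -0.02], [-0.009, -0.118, -0.993, 1.656], [0.0, 0.0, 0.0, 1.0]] [[584.0, 0.0, 314.4], [0.0, 584.0, 245.3], [0.0, 0.0, 1.0]]
tester [([252.0, 236.0, 415.0, 283.0], 0.56), ([275.0, 237.0, 379.0, 275.0], 0.22)]
pull_bar [([273.0, 234.0, 377.0, 277.0], 0.79)]
pointer_edge [([274.0, 235.0, 380.0, 276.0], 0.78)]
peak_tab []
flag_mark []
carriage [([276.0, 236.0, 380.0, 276.0], 0.68)]
capacitor [([268.0, 291.0, 280.0, 300.0], 0.54)]
multimeter [([265.0, 193.0, 318.0, 225.0], 0.6)]
screwdriver [([321.0, 292.0, 352.0, 306.0], 0.69), ([304.0, 256.0, 308.0, 264.0], 0.28)]
side [[-0.996, -0.068, 0.059, 0.488], [-0.089, 0.663, -0.744, 0.682], [0.012, -0.746, -0.666, 0.695], [0.0, 0.0, 0.0, 1.0]] [[443.5, 0.0, 321.3], [0.0, 443.5, 238.2], [0.0, 0.0, 1.0]]
tester [([297.0, 182.0, 353.0, 321.0], 0.69)]
pull_bar [([306.0, 195.0, 343.0, 283.0], 0.61)]
pointer_edge [([306.0, 194.0, 350.0, 283.0], 0.94)]
peak_tab [([323.0, 245.0, 330.0, 256.0], 0.59)]
flag_mark []
carriage [([307.0, 195.0, 346.0, 286.0], 0.62), ([319.0, 247.0, 329.0, 256.0], 0.19)]
capacitor [([364.0, 293.0, 376.0, 312.0], 0.65)]
multimeter [([229.0, 248.0, 274.0, 310.0], 0.83), ([265.0, 192.0, 293.0, 208.0], 0.42)]
screwdriver [([364.0, 230.0, 384.0, 285.0], 0.75), ([260.0, 221.0, 284.0, 247.0], 0.74)]
```

```bash
python3 - <<'E'
import cv2
a=cv2.imread('pics/top0.png')[180:320,220:440]; cv2.imwrite('pics/top0c.png',cv2.resize(a,None,fx=3.6,fy=3.6,interpolation=cv2.INTER_CUBIC))
a=cv2.imread('pics/side0.png')[170:340,220:420]; cv2.imwrite('pics/side0c.png',cv2.resize(a,None,fx=3.5,fy=3.5,interpolation=cv2.INTER_CUBIC))
E
```

```text
(no output)
```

View pics/top0c.png

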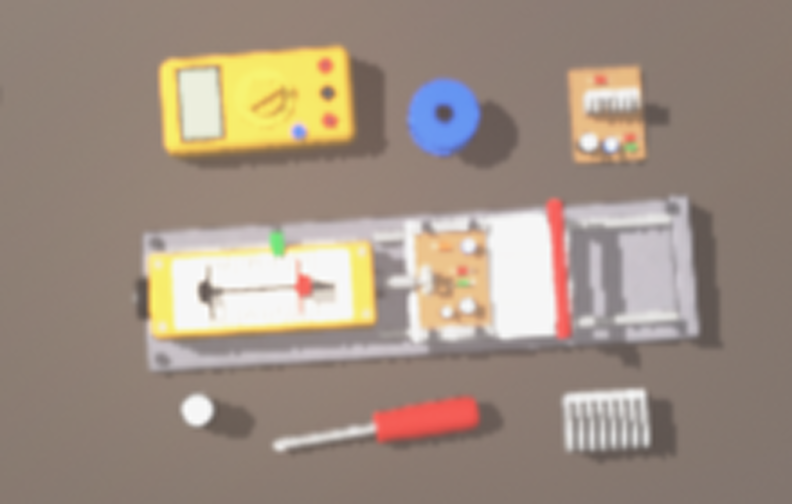

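View pics/side0c.png

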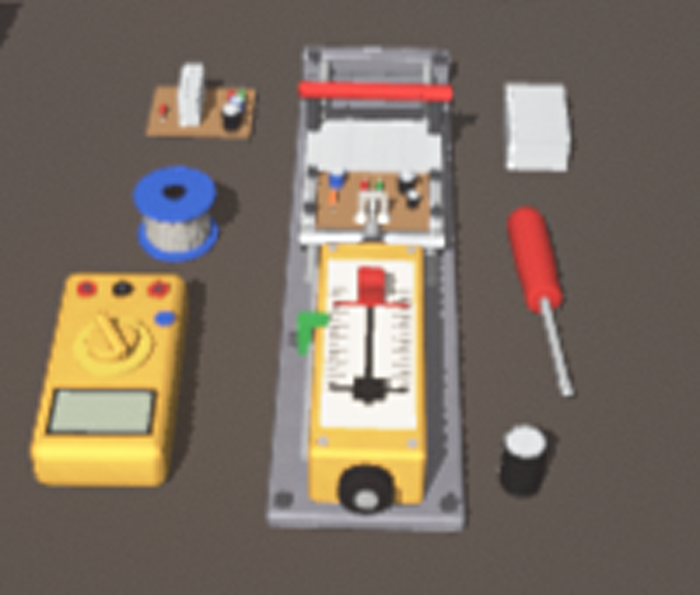

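View pics/side0.png

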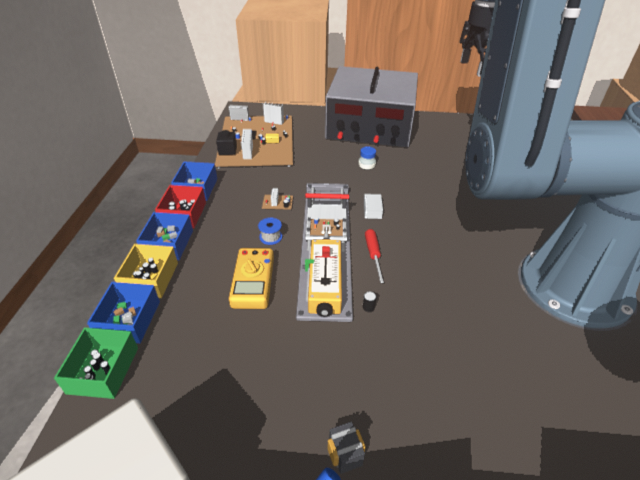

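```bash
python3 - <<'E'
import cv2
a=cv2.imread('pics/top0.png')[234:286,255:335]; cv2.imwrite('pics/top0d.png',cv2.resize(a,None,fx=10,fy=10,interpolation=cv2.INTER_CUBIC))
a=cv2.imread('pics/side0.png')[232:324,294:358]; cv2.imwrite('pics/side0d.png',cv2.resize(a,None,fx=6,fy=6,interpolation=cv2.INTER_CUBIC))
a=cv2.imread('pics/side0.png')[180:245,294:358]; cv2.imwrite('pics/side0e.png',cv2.resize(a,None,fx=8,fy=8,interpolation=cv2.INTER_CUBIC))
E
```

```text
(no output)
```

View pics/top0d.png

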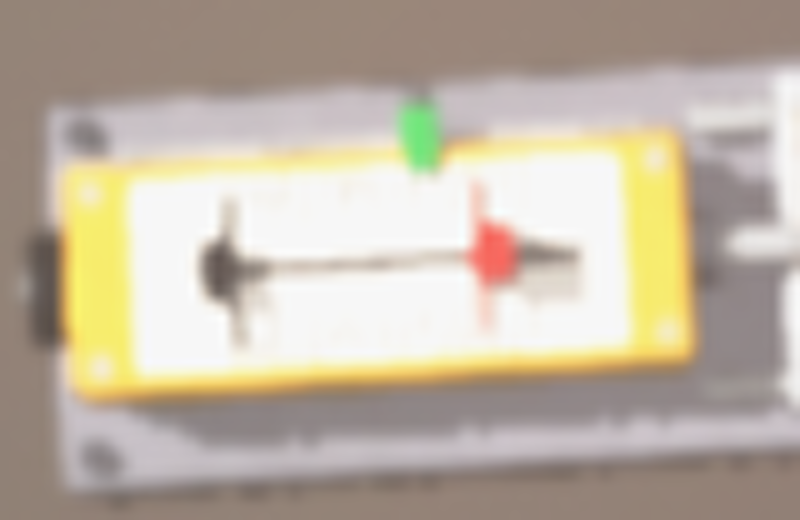

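View pics/side0d.png

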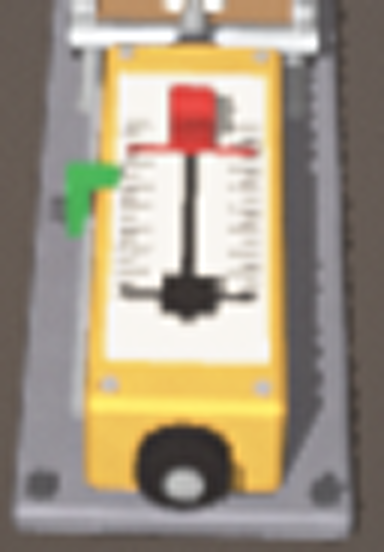

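View pics/side0e.png

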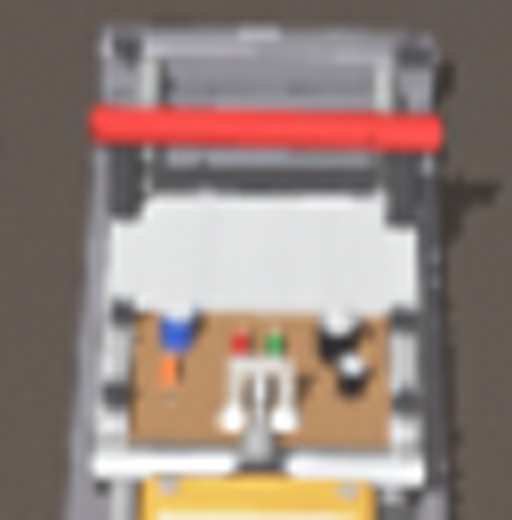

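```bash
cat > fit.py <<'E'
from h import *
from scipy.optimize import least_squares
import json
ct=camera('top'); cs=camera('side')
def tr(s,o): return lambda p:(np.array(p)+.5)/s-.5+np.array(o)
A=tr(10,(255,234));B=tr(3.6,(220,180));D=tr(6,(294,232));E=tr(8,(294,180))
K=[(0,A,(65,168),(192,-32,56)),(0,A,(685,132),(20,-32,56)),(0,A,(692,360),(20,32,56)),(0,A,(75,398),(192,32,56)),
(0,A,(48,105),(215,-55,12)),(0,A,(68,490),(215,55,12)),(0,B,(690,197),(-215,-55,12)),(0,B,(698,336),(-215,55,12)),
(0,B,(555,202),('b',-52,66)),(0,B,(565,336),('b',52,66)),
(1,D,(88,400),(192,-32,56)),(1,D,(284,405),(192,32,56)),(1,D,(106,42),(20,-32,56)),(1,D,(281,42),(20,32,56)),
(1,D,(17,515),(215,-55,12)),(1,D,(350,518),(215,55,12)),(1,E,(103,28),(-215,-55,12)),(1,E,(432,36),(-215,55,12)),
(1,E,(93,125),('b',-52,66)),(1,E,(440,132),('b',52,66)),
(0,A,(234,270),('n',0,62)),(1,D,(188,293),('n',0,62)),
(0,A,(484,257),('p',0,58)),(1,D,(192,150),('p',0,58)),
(0,A,(420,135),('f',-38,60)),(1,D,(95,177),('f',-38,60))]
def res(v,full=False):
    x,y,th=v[:3]; d=dict(zip('bnpf',v[3:7])); off=[v[7:9],v[9:11]]
    R=np.array([[np.cos(th),-np.sin(th)],[np.sin(th),np.cos(th)]]); r=[]
    for c,t,uv,P in K:
        P=[d.get(P[0],P[0]) if isinstance(P[0],str) else P[0],P[1],P[2]]
        w=np.r_[R@np.array(P[:2],float)/1e3+[x,y],P[2]/1e3]
        e=proj([ct,cs][c],w)+off[c]-t(uv)
        r+= list(e) if not (P[0] in(d.get('f'),) ) else [e[0] if c==0 else 0, e[1] if c else 0]
    r=np.array(r)
    return r if full else np.r_[r,np.array(v[7:11])*.5]
s=least_squares(res,[.4,-.05,1.57,-120,145,60,100,0,0,0,0],x_scale=[.01,.01,.01,1,1,1,1,1,1,1,1])
print(np.round(s.x,4)); print(np.round(res(s.x,True).reshape(-1,2),2).tolist())
json.dump(list(s.x),open('fit.json','w'))
E
python3 fit.py
```

```text
[ 5.353000e-01 -5.130000e-02  1.637600e+00 -1.114715e+02  1.557857e+02
  8.672110e+01  1.025061e+02  2.511400e+00 -8.701000e-01  1.108000e-01
 -3.192500e+00]
[[2.73, -0.19], [2.95, -0.58], [3.77, -0.27], [2.95, -0.07], [-2.53, 0.27], [-2.54, 0.48], [-3.25, 0.26], [-2.28, 0.3], [-0.45, -0.29], [-0.38, 0.26], [-0.73, -2.32], [0.78, -2.29], [-0.09, -3.78], [0.35, -3.07], [-1.34, 2.66], [1.06, 3.64], [-0.42, 4.42], [0.39, 4.39], [-0.28, -0.69], [0.27, -0.54], [-0.6, 0.11], [0.06, -0.57], [-0.41, -0.07], [-0.08, -0.43], [-0.59, 0.0], [0.0, -0.61]]
```

```bash
sed -i "s/(215,-55,12)/('h',-55,12)/g;s/(215,55,12)/('h',55,12)/g;s/(-215,-55,12)/('g',-55,12)/g;s/(-215,55,12)/('g',55,12)/g;s/zip('bnpf',v\[3:7\])/zip('bnpfhg',list(v[3:7])+[v[11]+215,v[11]-215])/;s/,0,0,0,0\],x_scale/,0,0,0,0,0],x_scale/;s/1,1,1,1,1,1,1,1\])/1,1,1,1,1,1,1,1,1])/" fit.py; python3 fit.py
```

```text
[ 5.353000e-01 -4.510000e-02  1.637900e+00 -1.197959e+02  1.478052e+02
  7.862480e+01  9.442050e+01  1.809100e+00 -6.901000e-01  2.720000e-01
 -2.610600e+00 -1.692450e+01]
[[-0.25, 0.01], [-0.03, -0.39], [0.79, -0.08], [-0.03, 0.14], [0.5, 0.09], [0.54, 0.3], [-0.22, 0.04], [0.79, 0.08], [-0.42, -0.31], [-0.33, 0.24], [-0.9, 0.85], [0.8, 0.87], [-0.22, -1.26], [0.37, -0.56], [-0.99, -1.25], [0.87, -0.3], [-0.24, 2.64], [0.29, 2.59], [-0.25, -0.62], [0.24, -0.49], [-0.68, 0.12], [0.06, -0.65], [-0.46, -0.06], [-0.09, -0.48], [-0.65, 0.0], [0.0, -0.67]]
```

```bash
cat > go.py <<'E'
from h import *
import json,sys
from scipy.spatial.transform import Rotation as Rt
v=json.load(open('fit.json')); 
try: v[0],v[1],v[2]=json.load(open('pose.json'))
except Exception: pass
th=v[2]; ex=np.array([np.cos(th),np.sin(th),0]); ey=np.array([-np.sin(th),np.cos(th),0]); O=np.array([v[0],v[1],0])
def info(tgt=None):
    o=get_obs(); q=o['eef_rot']; R=Rt.from_quat([q[1],q[2],q[3],q[0]]).as_matrix(); p=np.array(o['eef_pos'])
    d=p-O; print('t',round(float(o['time_s']),2),'tester mm',np.round([d@ex*1e3,d@ey*1e3,p[2]*1e3],1),'F tester',np.round([o['wrist_force']@ex,o['wrist_force']@ey,o['wrist_force'][2]],2),'q',np.round(o['q'],2))
    Rd=np.c_[ex,-ey,[0,0,-1]]; print('turn units(tool)',np.round(Rt.from_matrix(R.T@Rd).as_rotvec()/(np.pi/3),3))
    if tgt is not None:
        w=O+ex*tgt[0]/1e3+ey*tgt[1]/1e3+np.array([0,0,tgt[2]/1e3])
        print('shift units now-axes',np.round(R.T@(w-p)/.2,3),' aligned-axes',np.round(Rd.T@(w-p)/.2,3))
if __name__=='__main__': info([float(a) for a in sys.argv[1:4]] if len(sys.argv)>3 else None)
E
python3 go.py 35 0 150
```

```text
t 1.2 tester mm [-474.4  381.8  231.3] F tester [0.08 0.35 0.32] q [-1.45  0.18  1.61 -0.    1.35 -0.21]
turn units(tool) [-0.    -0.    -1.249]
shift units now-axes [ 2.505 -1.964  0.406]  aligned-axes [2.547 1.909 0.406]
```

arm_command(
  motion="0 0 0 0 0 -0.119 0; 0 0 0 0 0 -0.119 0; 0 0 0 0 0 -0.119 0; 0 0 0 0 0 -0.119 0; 0 0 0 0 0 -0.119 0; 0 0 0 0 0 -0.119 0; 0 0 0 0 0 -0.119 0; 0 0 0 0 0 -0.119 0; 0 0 0 0 0 -0.119 0; 0 0 0 0 0 -0.119 0",
)

```text
time_s: 2.03
eef_pos: [0.1862, -0.544, 0.2313]
eef_rot: [-0.0, 0.702, 0.712, 0.0]
wrist_force: [0.0, 0.1, 0.0]
opening: -0.002
```

```bash
python3 go.py 35 0 150
```

```text
t 2.03 tester mm [-474.4  381.8  231.3] F tester [ 0.11 -0.03  0.03] q [-1.45  0.18  1.61  0.    1.35 -1.46]
turn units(tool) [ 0.    -0.    -0.051]
shift units now-axes [2.645 1.77  0.407]  aligned-axes [2.547 1.909 0.406]
```

arm_command(
  motion="0 0 0 0 0 -0.051 0; 0.15 0.113 0.02 0 0 0 0; 0.15 0.113 0.02 0 0 0 0; 0.15 0.113 0.02 0 0 0 0; 0.15 0.113 0.02 0 0 0 0; 0.15 0.113 0.02 0 0 0 0; 0.15 0.113 0.02 0 0 0 0; 0.15 0.113 0.02 0 0 0 0; 0.15 0.113 0.02 0 0 0 0; 0.15 0.113 0.02 0 0 0 0",
)

```text
time_s: 2.87
eef_pos: [0.3713, -0.2561, 0.1941]
eef_rot: [0.003, 0.684, 0.729, -0.002]
wrist_force: [0.8, -0.5, -0.5]
opening: 0.005
```

```bash
python3 go.py 35 0 150
```

```text
t 2.87 tester mm [-199.6  177.8  194.1] F tester [-0.56 -0.73 -0.49] q [-0.87 -0.07  1.95 -0.    1.26 -0.93]
turn units(tool) [ 0.001  0.008 -0.003]
shift units now-axes [1.177 0.885 0.212]  aligned-axes [1.173 0.889 0.22 ]
```

arm_command(
  motion="0.148 0.111 0.02 0 0 0 0; 0.148 0.111 0.02 0 0 0 0; 0.148 0.111 0.02 0 0 0 0; 0.148 0.111 0.02 0 0 0 0; 0.148 0.111 0.02 0 0 0 0; 0.148 0.111 0.02 0 0 0 0; 0.148 0.111 0.02 0 0 0 0; 0.13 0.08 0.04 0 0 0 0; 0 0 0 0 0 0 0",
)

```text
time_s: 3.62
eef_pos: [0.5365, 0.0064, 0.1569]
eef_rot: [0.007, 0.682, 0.731, -0.0]
wrist_force: [-0.4, -0.1, -0.8]
opening: -0.004
```

```bash
python3 - <<'E'
from go import *
info([35,0,150])
for n in('top','side'):
    c=shot(n,n+'1'); o=get_obs(); print(n,'tcp',proj(c,o['eef_pos']))
    for t in ['peak_tab','flag_mark']:
        r=search_frame(n,t); print(t,[(np.round(x['box']).tolist(),round(x['conf'],2)) for x in r[:2]])
a=cv2.imread('pics/side1.png')[150:340,220:420]; cv2.imwrite('pics/side1c.png',cv2.resize(a,None,fx=3.1,fy=3.1,interpolation=cv2.INTER_CUBIC))
a=cv2.imread('pics/top1.png')[180:320,220:440]; cv2.imwrite('pics/top1c.png',cv2.resize(a,None,fx=3.6,fy=3.6,interpolation=cv2.INTER_CUBIC))
E
```

```text
t 3.62 tester mm [ 51.3  -4.7 156.9] F tester [-0.08  0.39 -0.81] q [-0.2   0.17  1.78 -0.01  1.18 -0.27]
turn units(tool) [0.008 0.01  0.002]
shift units now-axes [-0.081 -0.024  0.035]  aligned-axes [-0.082 -0.023  0.034]
top tcp [310.54521991 253.94719853]
peak_tab []
flag_mark []
side tcp [324.78265182 210.30131589]
peak_tab [([323.0, 244.0, 331.0, 259.0], 0.52)]
flag_mark [([300.0, 261.0, 315.0, 270.0], 0.65), ([327.0, 424.0, 364.0, 473.0], 0.4)]
```

View pics/side1c.png

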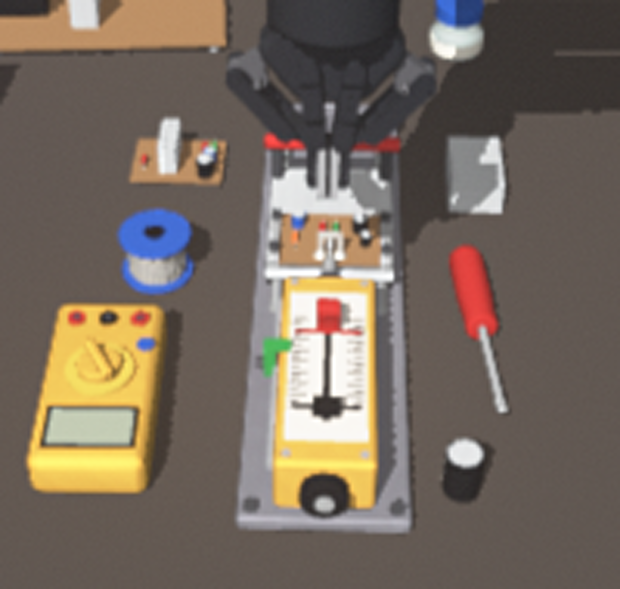

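View pics/top1c.png

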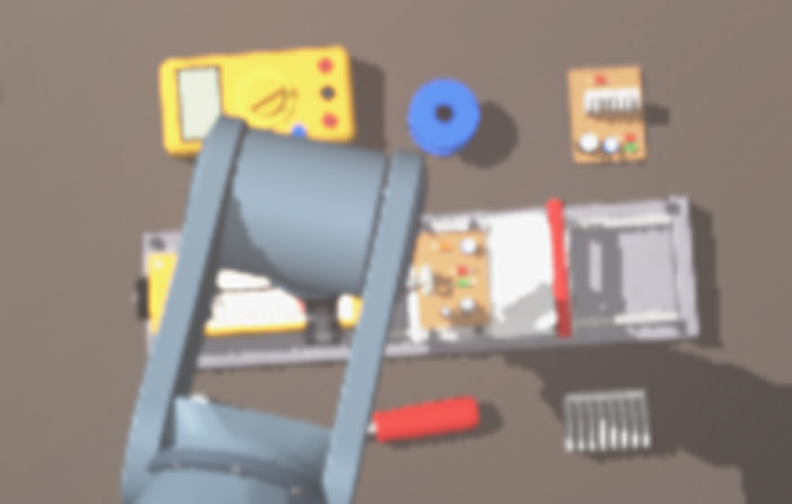

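```bash
cat >> fit.py <<'E'
print('---variants')
for w in (.5,3,30):
  for excl in (0,1):
    for cam in (None,0,1):
      K0=K; 
      Kf=[k for k in K0 if not(excl and k[3][0] in('h','g')) and (cam is None or k[0]==cam)]
      def rr(v):
        global K; K=Kf; r=res(v,True); K=K0; return np.r_[r,np.array(v[7:11])*w,(v[11]+17)*.01,(v[3]+120)*.001,(np.array(v[4:7])-[146,78,94])*.0001]
      s=least_squares(rr,[.53,-.05,1.63,-120,145,78,94,0,0,0,0,-17],x_scale=[.01,.01,.01]+[1]*9)
      K=K0; print(w,excl,cam,np.round(s.x[:3],4),np.round(s.x[3:],1),round(2*s.cost,1))
p=np.array(get_obs()['eef_pos'])
print(proj(cs,p),proj(cs,p+[0,.011,0]),proj(ct,p))
E
python3 fit.py|tail -19
```

```text
0.5 0 1 [ 0.5351 -0.0423  1.6388] [-115.9  149.7   80.6   96.8    0.     0.     0.3   -3.8  -17.6] 22.4
0.5 1 None [ 0.5359 -0.0524  1.6374] [-120.8  147.9   78.3   94.2   -0.7   -0.4    0.3    0.3  -17. ] 5.3
0.5 1 0 [ 0.5371 -0.0497  1.6357] [-1.212e+02  1.456e+02  7.700e+01  9.240e+01  0.000e+00  1.000e-01
  0.000e+00  0.000e+00 -1.700e+01] 0.9
0.5 1 1 [ 0.5357 -0.0555  1.6381] [-122.   150.2   79.5   96.1   -0.    -0.     0.     1.1  -17. ] 2.1
3 0 None [ 0.536  -0.0507  1.6382] [-120.6  147.9   78.4   94.3   -0.2   -0.3    0.2   -0.4  -17.1] 39.5
3 0 0 [ 0.5372 -0.0497  1.6364] [-121.2  145.6   77.    92.3    0.    -0.     0.     0.   -16.3] 1.6
3 0 1 [ 0.5353 -0.0517  1.6385] [-120.3  150.1   79.8   96.3   -0.    -0.     0.    -0.3  -18.2] 31.6
3 1 None [ 0.5359 -0.0512  1.6376] [-1.205e+02  1.479e+02  7.840e+01  9.430e+01 -1.000e-01 -2.000e-01
  2.000e-01 -1.000e-01 -1.700e+01] 7.0
3 1 0 [ 0.537  -0.0497  1.6357] [-121.2  145.6   77.    92.4    0.     0.     0.     0.   -17. ] 0.9
3 1 1 [ 0.5354 -0.0526  1.638 ] [-120.7  150.1   79.8   96.3    0.    -0.     0.     0.   -17. ] 2.5
30 0 None [ 0.5361 -0.0511  1.6384] [-120.5  147.9   78.4   94.3   -0.    -0.     0.    -0.   -17.1] 45.9
30 0 0 [ 0.5372 -0.0497  1.6364] [-121.2  145.6   77.    92.3    0.    -0.     0.     0.   -16.3] 1.6
30 0 1 [ 0.5354 -0.0525  1.6385] [-120.6  150.1   79.8   96.2   -0.    -0.     0.    -0.   -18.3] 32.3
30 1 None [ 0.5359 -0.0511  1.6378] [-120.5  147.9   78.4   94.3   -0.    -0.     0.    -0.   -17. ] 8.5
30 1 0 [ 0.537  -0.0497  1.6357] [-121.2  145.6   77.    92.4    0.     0.     0.     0.   -17. ] 0.9
30 1 1 [ 0.5354 -0.0525  1.638 ] [-120.6  150.1   79.8   96.3    0.     0.     0.     0.   -17. ] 2.5
[324.77089404 209.96714831] [324.29711622 213.46545955] [312.15795341 254.16635884]
```

```bash
echo '[0.5365,-0.0503,1.6362]'>pose.json; python3 go.py 37 0 120
```

```text
t 4.02 tester mm [ 50.8  -2.3 158.6] F tester [-0.37 -0.85  0.16] q [-0.21  0.16  1.78 -0.01  1.18 -0.27]
turn units(tool) [ 0.01   0.012 -0.003]
shift units now-axes [-0.066 -0.013  0.194]  aligned-axes [-0.069 -0.011  0.193]
```

arm_command(
  motion="-0.066 -0.013 0.06 0.01 0.012 0 0; 0 0 0.13 0 0 0 0; 0 0 0 0 0 0 0; 0 0 0 0 0 0 0",
)

```text
time_s: 4.35
eef_pos: [0.5348, -0.0172, 0.1229]
eef_rot: [0.002, 0.687, 0.727, 0.001]
wrist_force: [0.1, 0.4, 1.2]
opening: 0.001
```

```bash
python3 go.py 37 0 68
```

```text
t 4.35 tester mm [ 33.2  -0.5 122.9] F tester [ 0.42 -0.11  1.17] q [-0.25  0.22  1.8  -0.    1.12 -0.31]
turn units(tool) [ 0.004  0.002 -0.008]
shift units now-axes [ 0.02  -0.004  0.275]  aligned-axes [ 0.019 -0.003  0.275]
```

arm_command(
  motion="0.01 0 0.09 0 0 0 0; 0 0 0.09 0 0 0 0; 0 0 0.09 0 0 0 0; 0 0 0 0 0 0 0; 0 0 0 0 0 0 0",
)

```text
time_s: 4.77
eef_pos: [0.5383, -0.0177, 0.0741]
eef_rot: [0.006, 0.688, 0.726, 0.003]
wrist_force: [-0.2, -0.4, -0.0]
opening: -0.001
```

```bash
python3 - <<'E'
from go import *
info([50,0,68])
c=shot('side','side2')
a=cv2.imread('pics/side2.png')[190:330,260:400]; cv2.imwrite('pics/side2c.png',cv2.resize(a,None,fx=4,fy=4,interpolation=cv2.INTER_CUBIC))
E
```

```text
t 4.77 tester mm [32.4 -3.9 74.1] F tester [-0.4   0.18 -0.05] q [-0.25  0.29  1.82 -0.    1.01 -0.31]
turn units(tool) [ 0.011  0.004 -0.011]
shift units now-axes [ 0.088 -0.021  0.03 ]  aligned-axes [ 0.088 -0.02   0.031]
```

View pics/side2c.png

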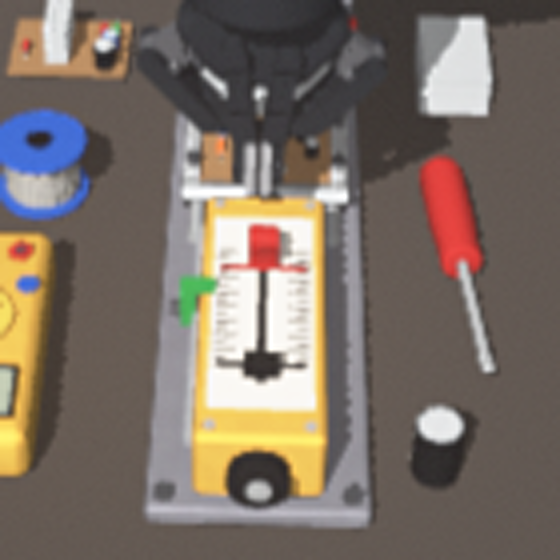

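arm_command(
  motion="0.03 -0.01 0.02 0.01 0.004 -0.005 0; 0.03 -0.01 0.01 0 0 -0.005 0; 0.04 0 0 0 0 0 0; 0.04 0 0 0 0 0 0; 0.04 0 0 0 0 0 0; 0.04 0 0 0 0 0 0; 0.04 0 0 0 0 0 0; 0.04 0 0 0 0 0 0",
)

```text
time_s: 5.48
eef_pos: [0.5327, 0.0464, 0.0732]
eef_rot: [0.004, 0.684, 0.73, 0.002]
wrist_force: [0.9, -1.2, -0.4]
opening: -0.002
```

```bash
python3 go.py 118 0 68
```

```text
t 5.48 tester mm [96.8 -2.6 73.2] F tester [-1.3  -0.78 -0.38] q [-0.13  0.29  1.83 -0.    1.01 -0.2 ]
turn units(tool) [ 0.007  0.002 -0.   ]
shift units now-axes [ 0.106 -0.013  0.025]  aligned-axes [ 0.106 -0.013  0.026]
```

arm_command(
  motion="0.03 -0.01 0.02 0 0 0 0; 0.03 0 0.01 0 0 0 0; 0.02 0 0 0 0 0 0; 0.015 0 0 0 0 0 0; 0 0 0 0 0 0 0",
)

```text
time_s: 5.9
eef_pos: [0.5293, 0.0696, 0.0667]
eef_rot: [0.004, 0.683, 0.731, 0.002]
wrist_force: [-0.0, -0.5, 1.1]
opening: -0.002
```

```bash
python3 - <<'E'
from go import *
info([122,0,68])
c=shot('side','side3')
info([122,0,68])
a=cv2.imread('pics/side3.png')[190:330,260:400]; cv2.imwrite('pics/side3c.png',cv2.resize(a,None,fx=4.2,fy=4.2,interpolation=cv2.INTER_CUBIC))
E
```

```text
t 5.9 tester mm [120.1  -0.7  66.7] F tester [-0.46  0.05  1.14] q [-0.09  0.3   1.84 -0.    1.   -0.16]
turn units(tool) [0.008 0.003 0.003]
shift units now-axes [ 0.009 -0.003 -0.006]  aligned-axes [ 0.009 -0.003 -0.006]
t 5.95 tester mm [119.9  -0.6  66.7] F tester [ 0.05  0.4  -0.06] q [-0.09  0.3   1.84 -0.    1.   -0.16]
turn units(tool) [0.008 0.002 0.003]
shift units now-axes [ 0.01  -0.003 -0.006]  aligned-axes [ 0.01  -0.003 -0.006]
```

View pics/side3c.png

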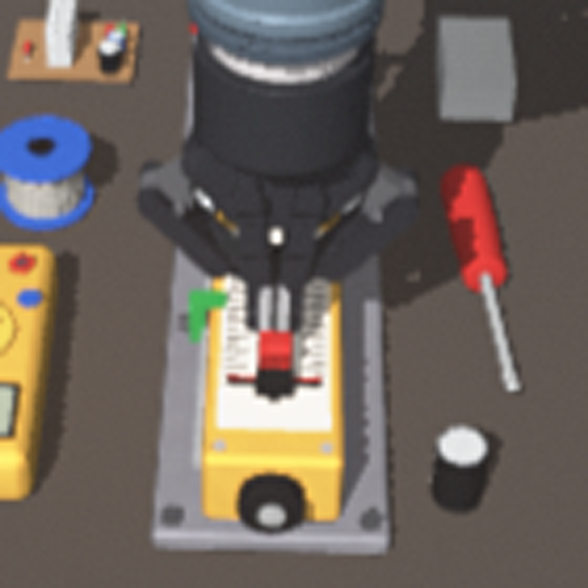

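arm_command(
  motion="0.007 0 0 0 0 0 0; 0.007 0 0 0 0 0 0; 0 0 0 0 0 0 0",
)

```text
time_s: 6.2
eef_pos: [0.5293, 0.0691, 0.0667]
eef_rot: [0.005, 0.683, 0.731, 0.0]
wrist_force: [0.1, -0.2, -0.1]
opening: -0.001
```

```bash
python3 go.py 122 0 68
```

```text
t 6.2 tester mm [119.6  -0.7  66.7] F tester [-0.21 -0.07 -0.12] q [-0.09  0.3   1.84 -0.01  1.   -0.15]
turn units(tool) [0.007 0.007 0.002]
shift units now-axes [ 0.012 -0.003 -0.006]  aligned-axes [ 0.012 -0.003 -0.006]
```

arm_command(
  motion="0.015 0 0 0 0 0 0; 0 0 0 0 0 0 0",
)

```text
time_s: 6.37
eef_pos: [0.5294, 0.0691, 0.0667]
eef_rot: [0.007, 0.683, 0.73, -0.001]
wrist_force: [-0.3, 0.0, 0.4]
opening: -0.001
```

```bash
python3 go.py 122 0 68
```

```text
t 6.37 tester mm [119.6  -0.8  66.7] F tester [0.07 0.33 0.38] q [-0.09  0.3   1.83 -0.01  1.   -0.15]
turn units(tool) [0.007 0.011 0.002]
shift units now-axes [ 0.012 -0.004 -0.007]  aligned-axes [ 0.012 -0.004 -0.007]
```

arm_command(
  motion="0.015 0 0 0 0 0 0",
)

```text
time_s: 6.45
eef_pos: [0.5295, 0.0699, 0.0667]
eef_rot: [0.008, 0.683, 0.73, -0.003]
wrist_force: [-0.3, -19.5, -0.2]
opening: 0.003
```

```bash
python3 - <<'E'
from go import *
info()
c=shot('side','side4')
info([122,0,68])
a=cv2.imread('pics/side4.png')[240:300,300:350]; cv2.imwrite('pics/side4c.png',cv2.resize(a,None,fx=10,fy=10,interpolation=cv2.INTER_CUBIC))
E
```

```text
t 6.45 tester mm [120.4  -0.9  66.7] F tester [-19.43   1.53  -0.16] q [-0.08  0.3   1.83 -0.02  1.   -0.14]
turn units(tool) [0.007 0.015 0.002]
t 6.5 tester mm [120.3  -0.9  66.7] F tester [-13.05   0.31  -0.84] q [-0.08  0.3   1.83 -0.02  1.   -0.14]
turn units(tool) [0.007 0.015 0.002]
shift units now-axes [ 0.009 -0.004 -0.007]  aligned-axes [ 0.009 -0.004 -0.006]
```

View pics/side4c.png

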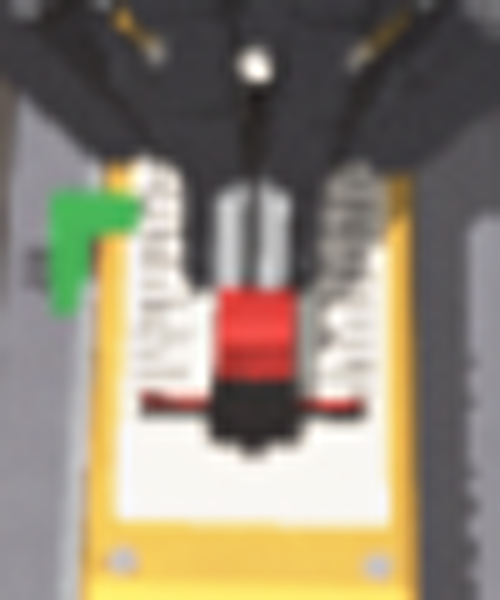

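arm_command(
  motion="-0.04 0 0 0.007 0.015 0 0; -0.05 0 0 0 0 0 0; 0 0 -0.1 0 0 0 0; 0 0 -0.15 0 0 0 0; -0.1 0 -0.1 0 0 0 0; -0.19 0 0 0 0 0 0; -0.19 0 0 0 0 0 0; -0.19 0 0 0 0 0 0; -0.19 0 0 0 0 0 0; 0 0 0 0 0 0 0",
)

```text
time_s: 7.33
eef_pos: [0.5423, -0.126, 0.1398]
eef_rot: [0.0, 0.682, 0.731, 0.001]
wrist_force: [0.6, -0.1, 1.2]
opening: 0.0
```

```bash
python3 go.py -93 0 80
```

```text
t 7.33 tester mm [-75.9  -0.8 139.8] F tester [-0.12 -0.64  1.19] q [-0.44  0.24  1.73  0.    1.17 -0.51]
turn units(tool) [ 0.002 -0.001  0.004]
shift units now-axes [-0.086 -0.005  0.299]  aligned-axes [-0.086 -0.004  0.299]
```

arm_command(
  motion="-0.09 -0.005 0.05 0 0 0 0; 0 0 0.06 0 0 0 0; 0 0 0.06 0 0 0 0; 0 0 0 0 0 0 0; 0 0 0 0 0 0 0",
)

```text
time_s: 7.75
eef_pos: [0.5427, -0.1468, 0.1046]
eef_rot: [0.0, 0.685, 0.728, 0.002]
wrist_force: [0.4, 0.5, 0.1]
opening: 0.001
```

```bash
python3 - <<'E'
from go import *
info([-93,0,80])
for n in('top','side'):
    c=shot(n,n+'5'); 
info([-93,0,48])
a=cv2.imread('pics/side5.png')[170:290,270:380]; cv2.imwrite('pics/side5c.png',cv2.resize(a,None,fx=5,fy=5,interpolation=cv2.INTER_CUBIC))
a=cv2.imread('pics/top5.png')[220:300,250:420]; cv2.imwrite('pics/top5c.png',cv2.resize(a,None,fx=4.6,fy=4.6,interpolation=cv2.INTER_CUBIC))
E
```

```text
t 7.75 tester mm [-9.670e+01  1.000e-01  1.046e+02] F tester [ 0.49 -0.44  0.1 ] q [-0.48  0.3   1.74  0.01  1.1  -0.54]
turn units(tool) [ 0.004 -0.003 -0.004]
shift units now-axes [0.018 0.    0.123]  aligned-axes [0.019 0.001 0.123]
t 7.85 tester mm [-96.6  -0.  105. ] F tester [ 0.   -0.21  0.32] q [-0.48  0.3   1.74  0.    1.1  -0.54]
turn units(tool) [ 0.004 -0.002 -0.003]
shift units now-axes [ 0.017 -0.001  0.285]  aligned-axes [ 0.018 -0.     0.285]
```

View pics/side5c.png

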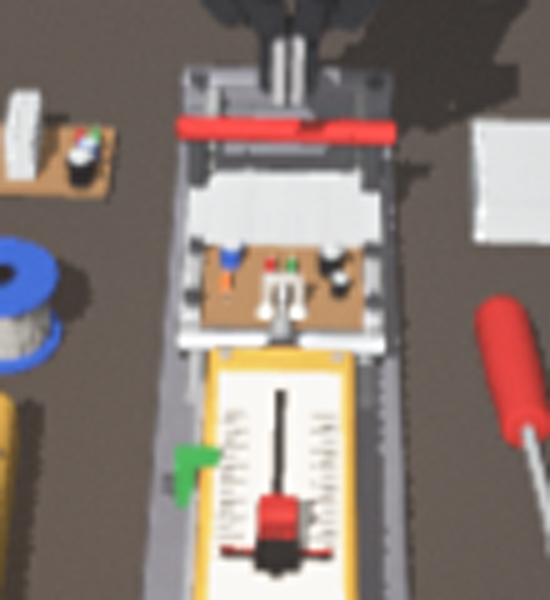

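View pics/top5c.png

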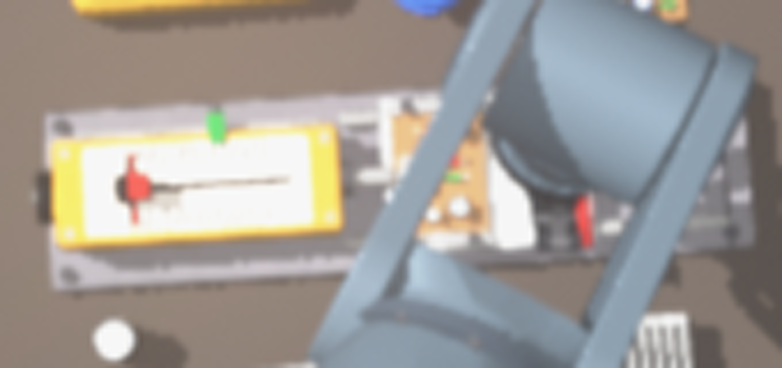

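arm_command(
  motion="0.02 0 0.06 0 0 0 0; 0 0 0.08 0 0 0 0; 0 0 0.08 0 0 0 0; 0 0 0.06 0 0 0 0; 0 0 0 0 0 0 0; 0 0 0 0 0 0 0",
)

```text
time_s: 8.35
eef_pos: [0.5454, -0.1388, 0.0482]
eef_rot: [0.004, 0.683, 0.73, 0.004]
wrist_force: [0.3, 0.4, 0.6]
opening: -0.004
```

```bash
python3 go.py -93 0 48
```

```text
t 8.35 tester mm [-88.9  -3.1  48.2] F tester [ 0.36 -0.37  0.56] q [-0.46  0.38  1.77  0.01  0.98 -0.53]
turn units(tool) [ 0.01  -0.     0.001]
shift units now-axes [-0.021 -0.015  0.001]  aligned-axes [-0.021 -0.015  0.001]
```

arm_command(
  motion="-0.02 -0.01 0 0.01 0 0 0; -0.02 -0.005 0 0 0 0 0; -0.015 0 0 0 0 0 0; -0.015 0 0 0 0 0 0",
)

```text
time_s: 8.68
eef_pos: [0.5443, -0.1532, 0.0502]
eef_rot: [0.001, 0.683, 0.731, 0.0]
wrist_force: [0.0, 0.4, 0.2]
opening: 0.002
```

```bash
python3 go.py -102 0 48
```

```text
t 8.68 tester mm [-103.2   -1.1   50.2] F tester [ 0.35 -0.03  0.16] q [-0.48  0.39  1.75 -0.    1.   -0.55]
turn units(tool) [0.001 0.001 0.003]
shift units now-axes [ 0.006 -0.005  0.011]  aligned-axes [ 0.006 -0.005  0.011]
```

arm_command(
  motion="-0.01 -0.002 0.01 0 0 0 0; -0.01 0 0 0 0 0 0",
)

```text
time_s: 8.85
eef_pos: [0.5449, -0.1581, 0.0492]
eef_rot: [0.002, 0.683, 0.73, 0.001]
wrist_force: [0.2, 5.1, -1.7]
opening: 0.002
```

```bash
python3 go.py -150 0 48
```

```text
t 8.85 tester mm [-108.1   -1.4   49.2] F tester [ 5.11 -0.57 -1.73] q [-0.49  0.39  1.75  0.    1.   -0.56]
turn units(tool) [0.003 0.001 0.002]
shift units now-axes [-0.21  -0.007  0.006]  aligned-axes [-0.21  -0.007  0.006]
```

arm_command(
  motion="-0.025 0 0 0 0 0 0; -0.025 0 0 0 0 0 0; -0.025 0 0 0 0 0 0; -0.025 0 0 0 0 0 0; -0.025 0 0 0 0 0 0; -0.025 0 0 0 0 0 0",
)

```text
time_s: 9.35
eef_pos: [0.5465, -0.1821, 0.0492]
eef_rot: [-0.004, 0.683, 0.73, 0.005]
wrist_force: [0.7, 10.2, 3.5]
opening: -0.003
```

```bash
cat > m.py <<'E'
from go import *
import sys
k=sys.argv[1]
info([-158,0,48])
ct=shot('top','top'+k); cs=shot('side','side'+k)
info()
a=cv2.imread(f'pics/side{k}.png')[232:324,294:358]; cv2.imwrite(f'pics/side{k}c.png',cv2.resize(a,None,fx=6,fy=6,interpolation=cv2.INTER_CUBIC))
a=cv2.imread(f'pics/top{k}.png')[234:286,255:335]; cv2.imwrite(f'pics/top{k}c.png',cv2.resize(a,None,fx=10,fy=10,interpolation=cv2.INTER_CUBIC))
E
python3 m.py 6
```

```text
t 9.35 tester mm [-132.2   -1.4   49.2] F tester [10.13 -1.37  3.5 ] q [-0.53  0.41  1.72  0.01  1.01 -0.61]
turn units(tool) [ 0.002 -0.012  0.001]
shift units now-axes [-0.129 -0.007  0.004]  aligned-axes [-0.129 -0.007  0.006]
t 9.45 tester mm [-132.7   -1.4   49.2] F tester [ 9.14 -0.84  2.99] q [-0.53  0.41  1.72  0.01  1.01 -0.61]
turn units(tool) [ 0.002 -0.012  0.001]
```

View pics/side6c.png

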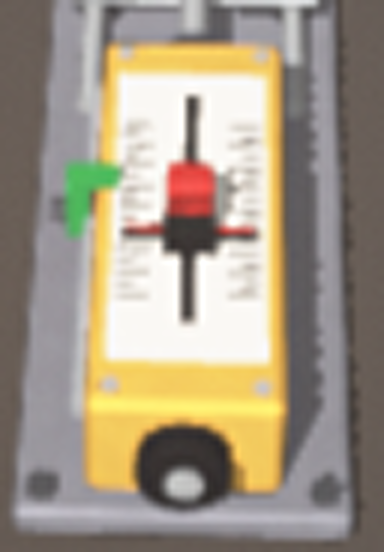

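View pics/top6c.png

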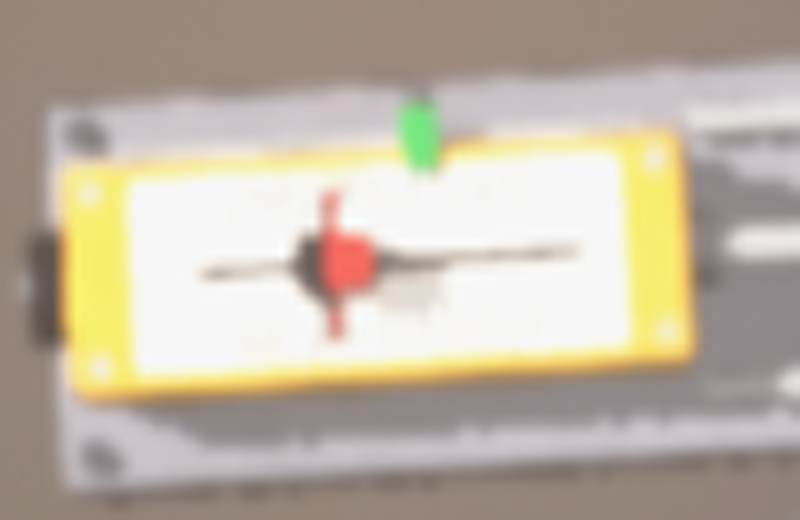

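arm_command(
  motion="-0.025 0 0 0 0.006 0 0; -0.025 -0.003 0 0 0.006 0 0; -0.025 0 0 0 0 0 0; -0.02 0 0 0 0 0 0",
)

```text
time_s: 9.78
eef_pos: [0.5472, -0.1927, 0.0493]
eef_rot: [-0.015, 0.683, 0.73, 0.015]
wrist_force: [-1.5, 12.4, 6.7]
opening: 0.001
```

```bash
python3 m.py 7
```

```text
t 9.78 tester mm [-142.8   -1.3   49.3] F tester [12.48  0.72  6.67] q [-0.56  0.43  1.7   0.04  1.04 -0.65]
turn units(tool) [ 0.001 -0.04   0.002]
shift units now-axes [-0.076 -0.007  0.004]  aligned-axes [-0.076 -0.007  0.007]
t 9.88 tester mm [-143.1   -1.3   49.4] F tester [11.66 -0.52  6.3 ] q [-0.56  0.43  1.7   0.04  1.04 -0.65]
turn units(tool) [ 0.001 -0.039  0.002]
```

View pics/side7c.png

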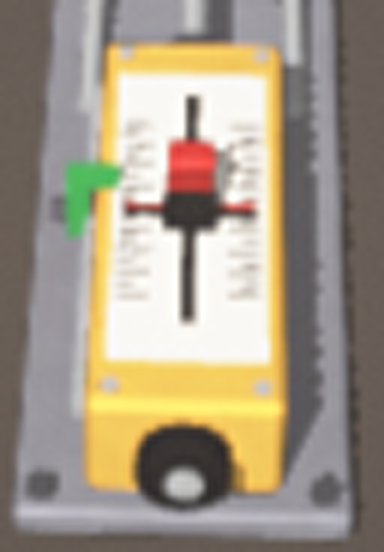

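View pics/top7c.png

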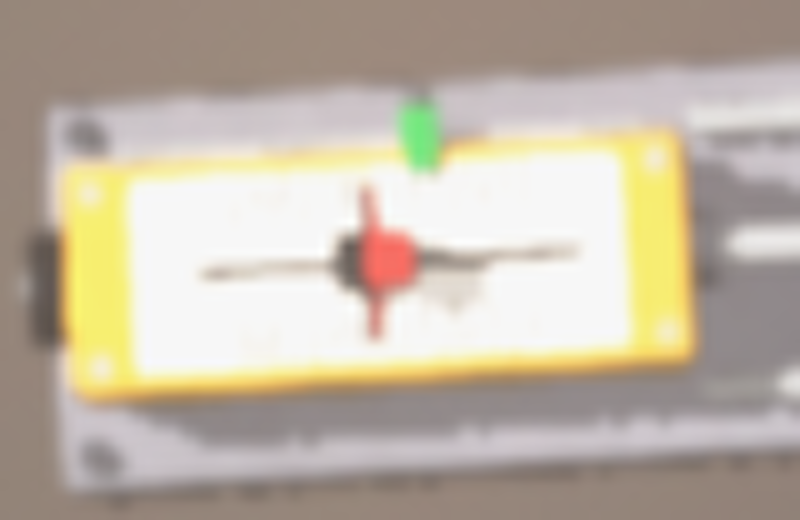

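arm_command(
  motion="-0.025 -0.003 0 0 -0.02 0 0; -0.025 -0.003 0 0 -0.02 0 0; -0.025 0 0 0 -0.01 0 0; -0.025 0 0 0 -0.01 0 0",
)

```text
time_s: 10.22
eef_pos: [0.5477, -0.2018, 0.0488]
eef_rot: [0.002, 0.683, 0.73, -0.001]
wrist_force: [-0.1, 14.4, 6.9]
opening: 0.0
```

```bash
python3 m.py 8
```

```text
t 10.22 tester mm [-151.9   -1.3   48.8] F tester [14.4  -0.89  6.9 ] q [-0.56  0.42  1.71 -0.    1.01 -0.62]
turn units(tool) [0.001 0.003 0.002]
shift units now-axes [-0.03  -0.007  0.004]  aligned-axes [-0.03  -0.007  0.004]
t 10.32 tester mm [-152.2   -1.3   48.9] F tester [13.39 -1.34  6.09] q [-0.56  0.42  1.71 -0.    1.01 -0.62]
turn units(tool) [0.001 0.004 0.002]
```

View pics/side8c.png

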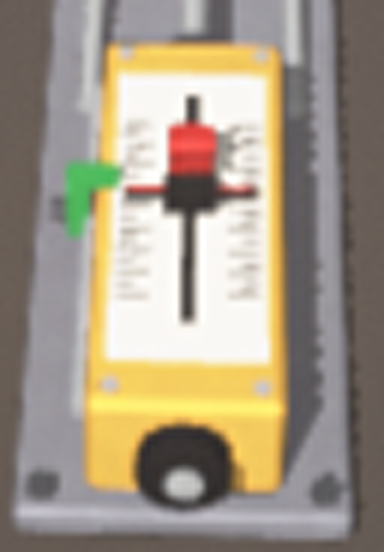

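View pics/top8c.png

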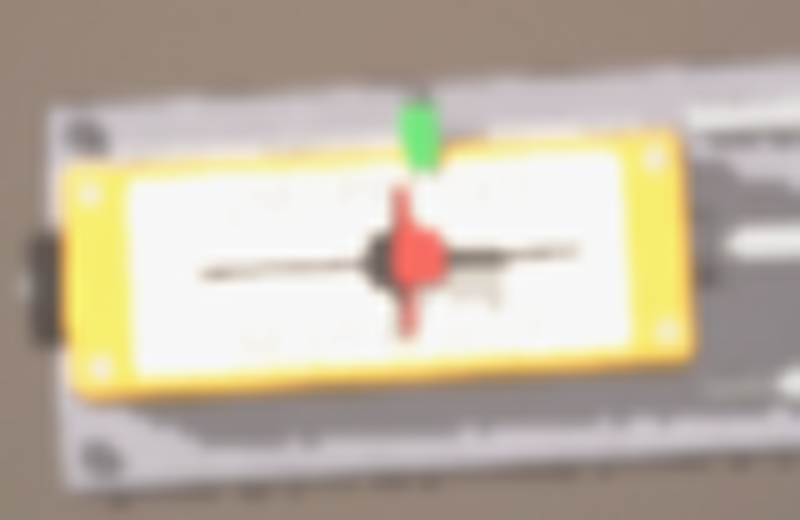

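arm_command(
  motion="-0.025 -0.003 0 0 -0.003 0 0; -0.023 0 0 0 -0.005 0 0",
)

```text
time_s: 10.48
eef_pos: [0.5479, -0.2048, 0.0488]
eef_rot: [0.001, 0.683, 0.731, -0.0]
wrist_force: [-0.5, 15.5, 7.9]
opening: 0.0
```

```bash
python3 m.py 9
```

```text
t 10.48 tester mm [-154.9   -1.3   48.8] F tester [15.49 -0.49  7.89] q [-0.56  0.43  1.7  -0.    1.01 -0.63]
turn units(tool) [0.001 0.001 0.003]
shift units now-axes [-0.015 -0.007  0.004]  aligned-axes [-0.015 -0.007  0.004]
t 10.58 tester mm [-155.1   -1.3   48.9] F tester [14.18 -1.13  6.01] q [-0.56  0.43  1.7  -0.    1.01 -0.63]
turn units(tool) [0.    0.001 0.003]
```

View pics/side9c.png

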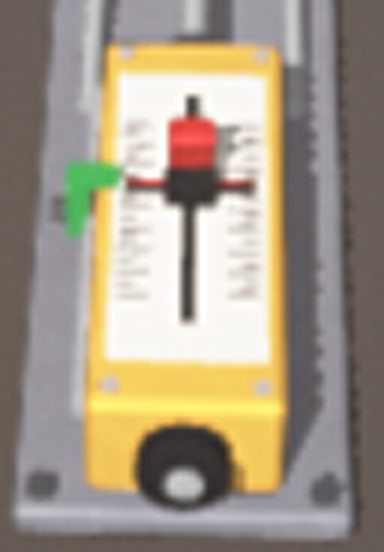

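View pics/top9c.png

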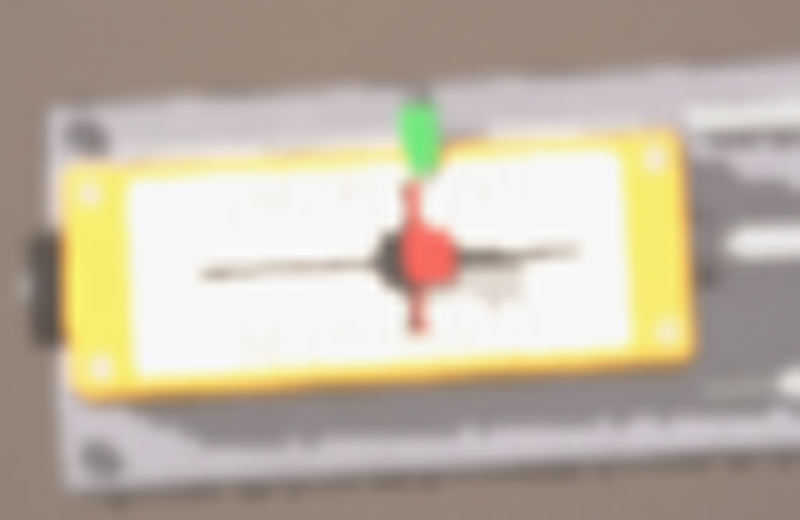

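arm_command(
  motion="-0.025 -0.003 0 0 -0.003 0 0; -0.022 0 0 0 -0.004 0 0",
)

```text
time_s: 10.75
eef_pos: [0.5481, -0.2073, 0.0489]
eef_rot: [-0.001, 0.682, 0.731, 0.001]
wrist_force: [-0.9, 16.9, 7.9]
opening: 0.0
```

```bash
python3 m.py 10
```

```text
t 10.75 tester mm [-157.4   -1.3   48.9] F tester [16.9  -0.2   7.89] q [-0.57  0.43  1.7   0.    1.02 -0.64]
turn units(tool) [ 0.    -0.003  0.003]
shift units now-axes [-0.003 -0.007  0.005]  aligned-axes [-0.003 -0.007  0.005]
t 10.85 tester mm [-157.6   -1.3   48.9] F tester [15.33 -1.43  7.64] q [-0.57  0.43  1.7   0.    1.02 -0.64]
turn units(tool) [-0.    -0.003  0.003]
```

View pics/side10c.png

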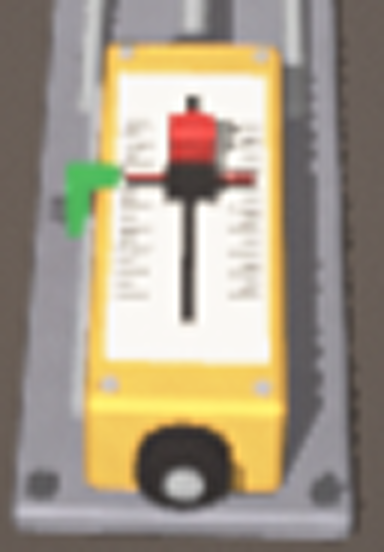

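View pics/top10c.png

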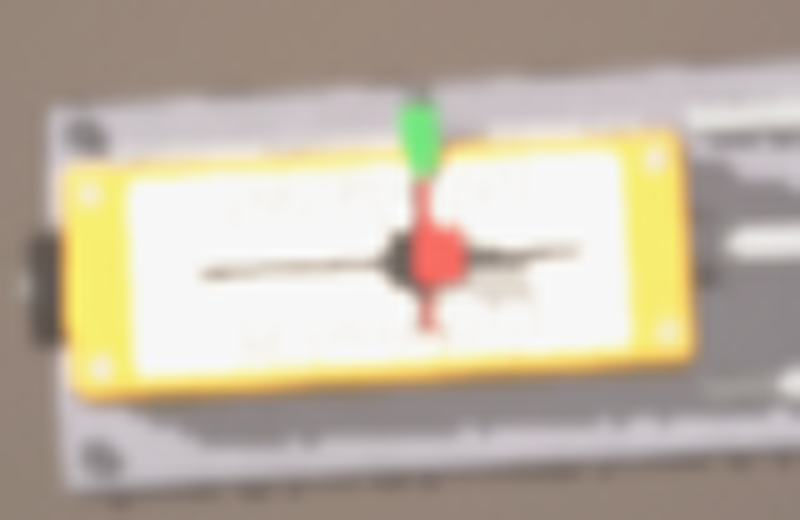

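```bash
python3 - <<'E'
from go import *
for i in range(28):
    camera('top')
    if i%7==6: info()
E
python3 m.py 11
```

```text
t 11.2 tester mm [-157.5   -1.3   48.9] F tester [15.05 -1.56  7.15] q [-0.57  0.43  1.7   0.    1.02 -0.64]
turn units(tool) [-0.    -0.002  0.003]
t 11.55 tester mm [-157.5   -1.3   48.9] F tester [14.2  -0.67  7.06] q [-0.57  0.43  1.7   0.    1.02 -0.64]
turn units(tool) [-0.    -0.002  0.003]
t 11.9 tester mm [-157.5   -1.3   48.9] F tester [14.35 -1.69  7.06] q [-0.57  0.43  1.7   0.    1.02 -0.64]
turn units(tool) [-0.    -0.002  0.003]
t 12.25 tester mm [-157.6   -1.3   48.9] F tester [14.47 -1.65  6.21] q [-0.57  0.43  1.7   0.    1.02 -0.64]
turn units(tool) [ 0.    -0.002  0.003]
t 12.25 tester mm [-157.6   -1.3   48.9] F tester [14.47 -1.65  6.21] q [-0.57  0.43  1.7   0.    1.02 -0.64]
turn units(tool) [ 0.    -0.002  0.003]
shift units now-axes [-0.002 -0.006  0.005]  aligned-axes [-0.002 -0.006  0.005]
t 12.35 tester mm [-157.5   -1.3   48.9] F tester [14.56 -1.98  7.17] q [-0.57  0.43  1.7   0.    1.02 -0.64]
turn units(tool) [-0.    -0.002  0.003]
```

View pics/top11c.png

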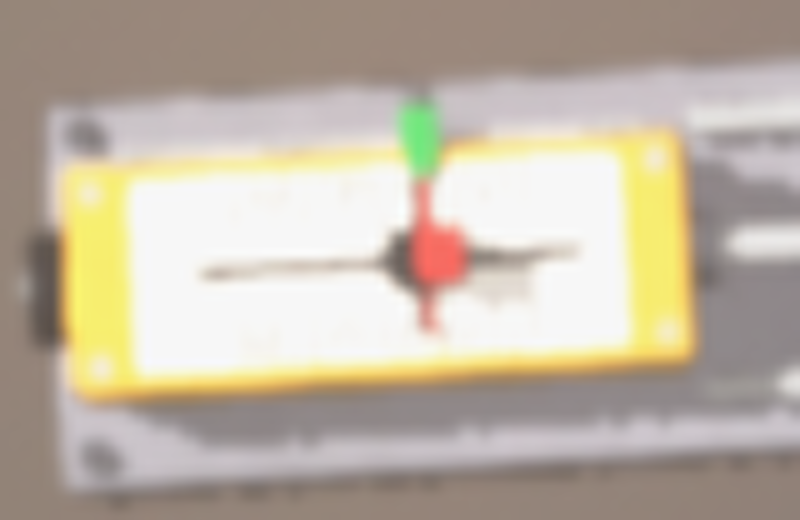

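arm_command(
  motion="0.005 0 0 0 0 0 0; 0.01 0 0 0 0 0 0; 0.01 0 0 0 0 0 0; 0.01 0 0 0 0 0 0; 0.01 0 0 0 0 0 0; 0.01 0 0 0 0 0 0",
)

```text
time_s: 12.85
eef_pos: [0.5463, -0.1814, 0.0493]
eef_rot: [-0.011, 0.682, 0.732, 0.008]
wrist_force: [0.5, 8.7, 2.6]
opening: -0.003
```

```bash
python3 go.py -104 0 48
```

```text
t 12.85 tester mm [-131.4   -1.2   49.3] F tester [ 8.67 -1.12  2.64] q [-0.54  0.42  1.71  0.02  1.03 -0.62]
turn units(tool) [-0.004 -0.026  0.005]
shift units now-axes [ 0.137 -0.005  0.01 ]  aligned-axes [ 0.137 -0.006  0.007]
```

arm_command(
  motion="0.01 0 0 0 -0.005 0 0; 0.01 0 0 0 -0.005 0 0; 0.01 0 0 0 -0.005 0 0; 0.01 0 0 0 -0.005 0 0; 0.01 0 0 0 0 0 0; 0.01 0 0 0 0 0 0",
)

```text
time_s: 13.35
eef_pos: [0.5451, -0.1627, 0.0493]
eef_rot: [-0.008, 0.681, 0.732, 0.004]
wrist_force: [0.7, 3.4, 0.8]
opening: 0.0
```

```bash
python3 go.py -95 0 48
```

```text
t 13.35 tester mm [-112.8   -1.2   49.3] F tester [ 3.34 -0.94  0.78] q [-0.51  0.4   1.73  0.01  1.02 -0.58]
turn units(tool) [-0.005 -0.016  0.006]
shift units now-axes [ 0.089 -0.005  0.008]  aligned-axes [ 0.089 -0.006  0.006]
```

arm_command(
  motion="0.01 0 0 0 -0.004 0 0; 0.01 0 0 0 -0.004 0 0; 0.01 0 0 0 -0.004 0 0; 0.01 0 0 0 0 0 0; 0.015 0 0 0 0 0 0; 0.015 0 0 0 0 0 0; 0.015 0 0 0 0 0 0; 0 0 0 0 0 0 0",
)

```text
time_s: 14.02
eef_pos: [0.544, -0.147, 0.0497]
eef_rot: [-0.001, 0.682, 0.732, -0.002]
wrist_force: [1.9, -0.3, -1.1]
opening: 0.002
```

```bash
python3 go.py -93 0 48
```

```text
t 14.02 tester mm [-96.9  -1.2  49.7] F tester [-0.42 -1.84 -1.1 ] q [-0.47  0.39  1.75 -0.    1.   -0.54]
turn units(tool) [-0.004  0.001  0.005]
shift units now-axes [ 0.02  -0.006  0.008]  aligned-axes [ 0.02  -0.006  0.008]
```

Clear of the bar; rise straight up and check.

arm_command(
  motion="0.015 0 0 0 0 0 0; 0 0 -0.06 0 0 0 0; 0 0 -0.1 0 0 0 0; 0 0 -0.15 0 0 0 0; 0 0 -0.15 0 0 0 0; 0 0 -0.15 0 0 0 0; 0 0 0 0 0 0 0; 0 0 0 0 0 0 0",
)

```text
time_s: 14.68
eef_pos: [0.5433, -0.1435, 0.1807]
eef_rot: [-0.002, 0.682, 0.732, -0.002]
wrist_force: [-0.3, 0.3, -0.6]
opening: -0.002
```

```bash
python3 m.py 12; python3 - <<'E'
import cv2
a=cv2.imread('pics/top12.png')[180:320,220:440]; cv2.imwrite('pics/top12w.png',cv2.resize(a,None,fx=3.6,fy=3.6))
E
```

```text
t 14.68 tester mm [-93.4  -0.7 180.7] F tester [ 0.28  0.32 -0.61] q [-0.47  0.21  1.68 -0.    1.26 -0.54]
turn units(tool) [-0.005  0.001  0.005]
shift units now-axes [-0.322 -0.002  0.664]  aligned-axes [-0.323 -0.003  0.664]
t 14.78 tester mm [-93.5  -0.8 180. ] F tester [-0.65 -0.73 -0.17] q [-0.47  0.21  1.68 -0.    1.25 -0.54]
turn units(tool) [-0.005  0.001  0.005]
```

View pics/side12c.png

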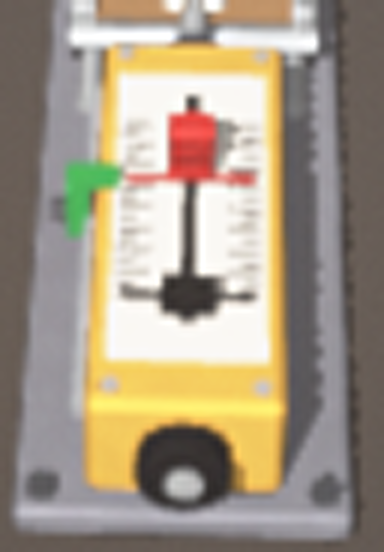

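View pics/top12c.png

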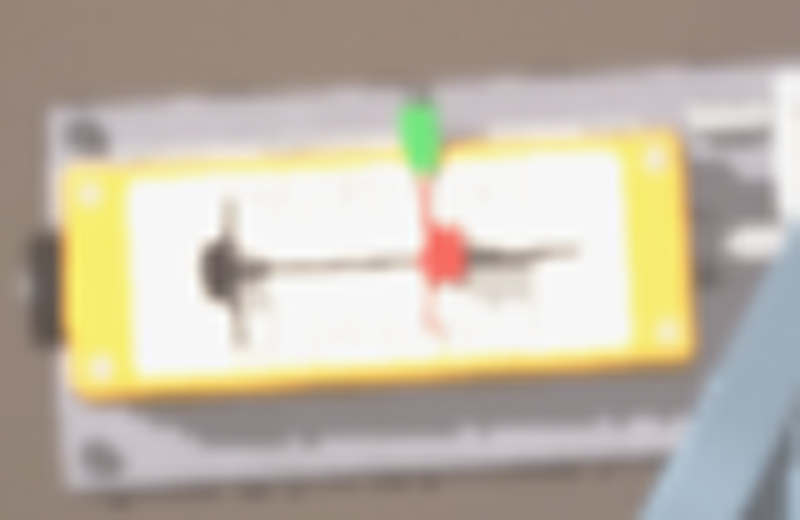

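View pics/side12.png

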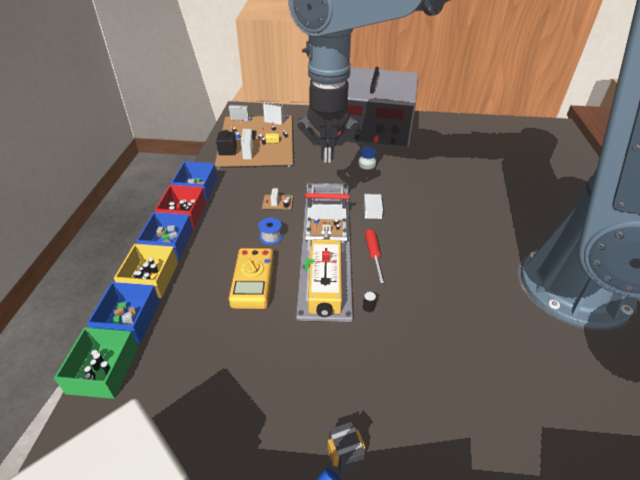

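The pointer is back at zero: the needle sits at (188,293) in the side crop, the same as at the start. The red line is at the flag (side row 177, flag 177), and everything else is where it was.

```bash
python3 -c "
from bench import *
print(hand_in())"
```

```text
the job is handed in; nothing more can be done
None
```

The proof-pull is done and handed in after about 15 s of robot time; hand-in gives no verdict.

- **Reset:** I pushed the red marker back with the closed fingers until it met the pointer at the hard stop. The wrist force rose to about 19 N there, and the camera showed the marker at zero.
- **Pull and hold:** I hooked the pull bar and drew the carriage out in stages to about 52 mm. I held it at the green flag for about 1.6 s. Both cameras put the marker line within about 1 mm of the flag's middle.
- **Return:** I eased the carriage home at roughly 50 mm/s and then lifted the arm clear.

**Last checks:** the pointer needle is at its starting place in both views and the red marker line is level with the flag. The flag and the nearby items look unmoved, and the wrist force is about zero.

**Disagreements:** the base's ends did not fit the stated dimensions if the tester's origin is at the base's centre. They fitted with the base about 17 mm towards -x. The side camera also read absolute scale positions up to about 5 mm off from the top one. I used the pose fitted from the top camera, and finger contact agreed with it to about 2 mm.

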